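Load the vial rocker and clip its cover on

ROBOT

A 7-joint arm with a two-finger parallel gripper is mounted at the origin on the work surface; the furniture and walls round the work are solid. World frame = base frame: x ahead of the robot, y to its left, z up, the work surface at z = 0. Lengths are in m, angles in degrees, forces in N, time in s.
With the tool pointing down it reaches from about 0.425 to 0.875 m from the base axis. Payload 4.7 kg.
Tool frame: the origin (TCP) lies midway between the tips of the shut fingers; the grasp point (between the pads) lies 19 mm behind it; z points along the fingers, y is the line along which they close (so a half turn about z gives the same grasp; the last joint's range is limited). The gripper opens to 87 mm and grips with 3 to 60 N. Pads are 19 mm wide; open, the fingers measure 117 mm over their backs; the gripper's body (75 mm by 190 mm) begins 51 mm behind the grasp point.
Start: joints at [-70.755, 18.392, -4.016, 83.108, 1.295, 78.541, -3.26], TCP at [0.206, 0.617, 0.223] pointing down, gripper open.
Joint ranges: [-163.93, 163.93], [-17.29, 119.83], [-79.2, 71.16], [3.27, 140.29], [-89.18, 269.18], [5.43, 117.66], [-154.24, 154.24]. Speed limits (degrees/s): [147.25, 147.25, 180, 180, 180, 180, 180].

INTERFACE

Orientations are given as [roll, pitch, yaw] about the fixed x, y, z axes, in that order (R = Rz(yaw) Ry(pitch) Rx(roll)).
In Python, from cell import env, viewer, boxes_of, masks_of gives the robot as it stands. The module is installed in compiled form; this text tells all that it offers.
- The arm moves only by the tool apply_moves, never from a script. Its argument "moves" is a list of rows, each a list of 7 numbers: the shift along the tool's x, y, z scaled (see below), then the turn, a rotation vector about the tool's x, y, z scaled (see below), then the opening, from 0 (shut) to 1 (fully open). A call has 1 to 20 rows; each row is the pose to reach, as a shift and turn from the pose commanded when the call began, along the tool's axes at that moment; what a row does not reach only later rows make up. The controller multiplies each number of a shift by 0.2 m and each number of a turn by 1.5 rad. A row lasts 1/10 s, in which the tool goes at most 50 mm and 8.59 degrees, less where a joint would pass 70% of its speed; a pose out of reach is approached as far as the arm can. A call with a number of a shift or a turn outside -1 to 1 is refused whole. A call with a gripper value outside its range is refused whole. The fingers move at their own pace and stop on an object; "grip_force" is the grip in N (left out, the last holds). Time passes only in rows, so rows that repeat a pose let the fingers close. It gives the time, the measured TCP pose, the force, the opening and the grip force at its end, in the units of the state.
- env.get_obs(): the state, without advancing time (a new reading comes with each control period).
- viewer.read_camera(name): name is "scene" or "top"; returns the picture (480x640x3 uint8, red, green, blue); there is no depth.
- viewer.get_calibration(name): a dict with "fov_y" (degrees; the focal length in pixels is half the picture's height over the tangent of half this angle, whatever the lens; pixels are square), "cx", "cy" (the principal point, pixels), "position" and "orientation" of the camera in the world. Camera axes: x right, y up, looking along -z (the intrinsics and any distortion apply to the point x, -y, -z); pixel columns grow to the right and rows downward; lengths in m; the calibration is good to about 2 mm. A picture is of the moment at which its call begins. get_calibration takes no time and is no camera call.
- env.sign_off(): hands the job in; it is judged then, once.
Trained networks look in the newest picture that a camera, given by its name, has taken for a name from the list of things; names that differ only in an ending like _2 or _b are one class to them, and where a whole thing is asked for, a point or a joint stands for the part that bears it (a point fixed in the world has none). Each returns a list of dicts, best first, with "conf" (0 to 1); they miss things now and then, are a little off and sometimes report something else, mostly with a low value. They report only what shows in the picture. A call takes as long as a camera call.
- boxes_of(camera, target): "location" ([column, row] in pixels, amid what is visible of it).
- masks_of(camera, target): "pixels" (480x640 bool, what is visible of it) and "location" ([column, row] in pixels, amid what is visible of it).
The state is a dict: "time_s": time; "qpos": joint angles; "joint_velocities": joint speeds; "effort": joint torques, N m; "tool_pos": TCP position; "tool_rot": TCP orientation; "force": force on the tool from outside, world axes, zero at the start; "wrist_torque": the same for the moment, N m; "grip_width": finger opening in m; "grasp_force": force on a finger pad.
Only numpy, scipy, OpenCV 4.12 (cv2) and the standard library are available. Lean on these libraries where they do the work, as an engineer would, in place of code of your own. Each camera call takes 0.05 s, during which the arm holds its last target. There are 200 camera calls.

TASK

Lay the vial in the cradle in the rocker's open well, lengthwise between the two long ribs. Then fit the cover: holding it tilted, hook its front lip under the overhang of the slot at the rocker's front, swing it down, and press until the sprung catch at the rear snaps over its rear step and it lies flat. Leave the dropper bottle, tape roll and timer where they stand.

Things in the scene. Friction and masses are not known exactly. Their poses are not given: they have to be found in the camera images.
- rocker: Grey vial rocker fixed to the table, a box 140 (x) x 98 (y) x 52 mm with an open well in its top. Origin: centre of its underside; x from the slotted front (-x, with a small knob, roughly facing the robot) to the catch at the rear (+x), z up. Well opening: x -53 to +50 mm, y +-37; well floor z = 24; walls to z = 52.
- rocker_seat (a point): Centre of the cover's seat (rocker frame 0, 0, 44 mm): two ledges with tops at z = 44, y 29.5 to 37 mm either side, x -42 to +50. With the cover on, its underside lies here, its axes are parallel to the rocker's and its origin is at rocker x = -3 to 0 mm (the catch pushes it forward), y within 2 mm. Axes as the rocker's.
- rocker_slot (a point): Mouth of the slot at the front of the well (rocker frame -53, 0, 44 mm). Overhang above it: underside z = 48, top z = 52, from x = -53 to -65 mm, 74 mm wide (y). The slot is 12 mm deep (to x = -65) and open below the overhang down to z = 33. Axes as the rocker's.
- rocker_cradle (a point): Centre of the cradle on the well floor (rocker frame 0, 0, 24 mm): two ribs 4 mm high, 3 mm thick and 50 mm long, parallel to the rocker's y, 18 mm apart inside, with a 4 mm stop across each end, 52 mm apart inside. Axes as the rocker's.
- latch (a joint): Sprung catch at the rear centre of the rocker: slides toward +x (m), 0 = home, at most 0.008. The rear step coming down pushes it back 3.5 to 6.5 mm, then it springs forward over the step. 700 N/m, 1 N preload: pressing down on top of the cover's grip takes about 8 to 15 N. The cover's weight alone leaves it resting on the catch, its rear about 11 mm too high (tilt 0.12 rad).
- rocker_catch (a point): Tip of the catch's nose when home (rocker frame 43.5, 0, 48.5 mm; fixed to the rocker). The nose is 28 mm wide with a flat underside at z = 48.5; its front is vertical to z = 51, then a slippery lead-in face leans back 35 deg from vertical up to z = 61.5. Axes as the rocker's.
- cover: Loose white cover, about 60 g, lying grip up. Plate x -50 to +41 mm, y +-35, 6 mm thick (9 mm along its front edge, x -50 to -45, a shoulder that stops at the overhang); front lip 3 mm thick, 60 mm wide, on to x = -60; rear step 3 mm thick, 60 mm wide, on to x = +50; one flat underside. Origin: on the underside, 50 mm from the rear end; x points from the lip to the rear step, z up.
- cover_grip (a point): Centre of the top of the finger grip standing on the cover (cover frame 5, 0, 32 mm). The grip is a bar 10 mm thick (x 0 to 10), 40 mm long (y +-20), from the plate's top z = 6 to z = 32 mm. Axes as the cover's.
- cover_lip (a point): Middle of the front edge of the cover's lip (cover frame -60, 0, 1.5 mm); axes as the cover's.
- cover_tail (a point): Middle of the rear edge of the cover's rear step (cover frame 50, 0, 1.5 mm); axes as the cover's.
- vial: Small translucent vial with a cap, lying, about 12 g: 13 mm wide (x), 41 mm long (y), 15 mm high, solid to 13 mm. Origin: centre of its underside; y along its length, z up. It does not roll. Either end may point either way in the cradle.
- dropper_bottle: Bystander: dropper bottle, 27 mm across, 60 mm high, loose. Origin: centre of its underside.
- tape_roll: Bystander: roll of paper tape lying flat, 66 mm across, 19 mm high, loose. Origin: centre of its underside.
- timer: Bystander: round dial timer, 62 mm across, 44 mm high, loose. Origin: centre of its underside.

How it is judged:
By the outcome, as a careful person would: the job done as asked, in the order asked, and still so for the second after the job is handed in, with the robot touching nothing.
It also fails if it takes over 54 s, if anything falls off the work surface, if the arm or the gripper's body presses on something with over 40 N, if the wrist force passes 120 N, or if a joint passes its speed limit or range.

## Working session

There is one attempt and no reset: what is moved stays moved. The work goes in short steps, Python scripts to look and compute and a tool call to move; the robot and the scene stay as the last step left them, time stands still between calls to the robot, and variables do not carry over. Pictures are saved under pics/ and viewed, at most 10 in all, crops included, and the job is handed in when it is done.

Besides the shell and the picture viewer there is one more tool, called by a JSON object that holds its "op" and its "data", one argument or row to a line. apply_moves: Moves the arm, as the interface text tells. Shifts and turns lie within -1 to 1; 1 stands for 0.2 m of shift or 1.5 rad of turn. Its arguments: {"type":"object","properties":{"moves":{"type":"array","items":{"type":"array","items":{"type":"number","minimum":-1,"maximum":1}}},"grip_force":{"type":"number"}},"required":["moves"]}

```bash
mkdir -p pics; cat > h.py <<'E'
import numpy as np, cv2
from cell import env, viewer, boxes_of, masks_of
from scipy.spatial.transform import Rotation as R
E
python3 - <<'E'
from h import *
for c in ["scene","top"]:
    print(c, viewer.get_calibration(c))
    im=viewer.read_camera(c); cv2.imwrite(f"pics/{c}0.png",im[:,:,::-1])
    for t in ["rocker","cover","vial","dropper_bottle","tape_roll","timer","cover_grip","rocker_slot","rocker_catch","cover_lip","cover_tail","rocker_cradle"]:
        print(t,[(np.round(d["location"],1),round(d["conf"],2)) for d in boxes_of(c,t)[:2]])
o=env.get_obs();print(o)
E
```

```text
scene {'fov_y': 49.33387646403085, 'cx': 320.8639822418387, 'cy': 232.79344435346792, 'position': array([ 0.19634497, -0.25197772,  0.66399058]), 'orientation': array([ 47.77718607,   0.83738458, -28.17031335])}
rocker [(array([405.3, 280.5]), 0.73), (array([378.3, 221.6]), 0.19)]
cover [(array([283. , 241.2]), 0.56), (array([404.2, 278.8]), 0.3)]
vial [(array([286.6, 296.5]), 0.62), (array([338.1, 214.6]), 0.21)]
dropper_bottle [(array([340.4, 215.1]), 0.6)]
tape_roll [(array([377.4, 230.6]), 0.8), (array([430.9, 253.4]), 0.44)]
timer [(array([408.8, 283.2]), 0.68)]
cover_grip [(array([284. , 243.9]), 0.58), (array([203.4, 275.6]), 0.46)]
rocker_slot [(array([283.5, 295.8]), 0.74), (array([405.8, 277. ]), 0.6)]
rocker_catch [(array([409.1, 285.8]), 0.92)]
cover_lip [(array([283.9, 244.2]), 0.95)]
cover_tail [(array([285.5, 241.9]), 0.88)]
rocker_cradle [(array([402.9, 283.4]), 0.75), (array([201.4, 276.7]), 0.6)]
top {'fov_y': 54.106971348239114, 'cx': 322.1707745856136, 'cy': 244.78466448255506, 'position': array([0.4069145 , 0.29763223, 0.91937622]), 'orientation': array([  4.0714
[... 609 characters left out ...]
: 1.3, 'qpos': array([-70.75333742,  18.39175004,  -4.01693919,  83.10668333,
         1.29408209,  78.54269804,  -3.25842923]), 'joint_velocities': array([-0.03747522, -0.04980165,  0.07438049,  0.02057962,  0.04603737,
       -0.06496986, -0.07156038]), 'effort': array([ 3.84904415e-04, -4.91117799e+01, -4.02930658e-01, -3.12761629e+01,
       -6.37147576e-02,  3.38312960e-02,  1.99138208e-05]), 'tool_pos': array([0.20560852, 0.61664064, 0.22259622]), 'tool_rot': array([1.79996045e+02, 1.62653239e-03, 1.61564299e+02]), 'force': array([ 0.6928473 , -0.1518139 ,  0.18620674]), 'wrist_torque': array([-0.03012531, -0.0491549 , -0.03617057]), 'grasp_force': 0.0, 'grip_width': 0.087048819668273}
```

View pics/scene0.png

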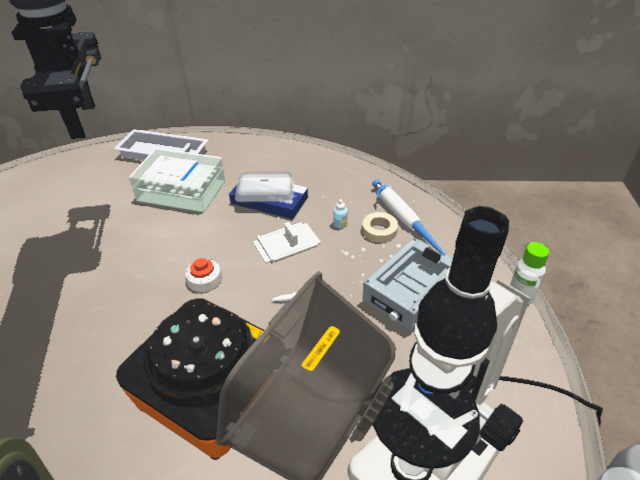

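View pics/top0.png

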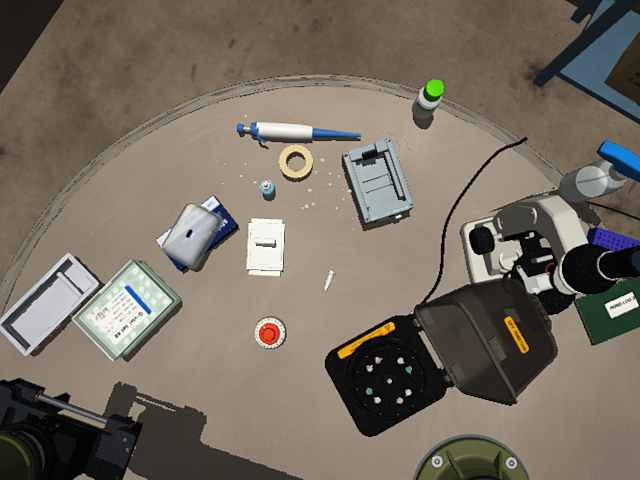

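The scene view shows the rocker at (405,285), the cover at (287,240), and the vial half hidden at (285,297). The top view shows the rocker at (377,182) with its catch at the upper end (370,150), the cover at (265,247), and the vial at (330,280). Next is a zoomed crop for exact corners.

```bash
cat >> h.py <<'E'
def cam(c):
    k=viewer.get_calibration(c); f=240/np.tan(np.radians(k["fov_y"]/2))
    return f,k["cx"],k["cy"],np.array(k["position"]),R.from_euler("xyz",k["orientation"],degrees=True)
def proj(c,P):
    f,cx,cy,p,r=cam(c); q=r.inv().apply(np.atleast_2d(P)-p)
    return np.c_[cx+f*q[:,0]/-q[:,2], cy+f*q[:,1]/q[:,2]]
def ray(c,uv,z):
    f,cx,cy,p,r=cam(c); d=r.apply([(uv[0]-cx)/f,-(uv[1]-cy)/f,-1]); return p+d*(z-p[2])/d[2]
E
python3 - <<'E'
from h import *
im=cv2.imread("pics/top0.png")[130:300,240:420]
cv2.imwrite("pics/crop0.png",cv2.resize(im,None,fx=3.5,fy=3.5,interpolation=cv2.INTER_CUBIC))
print("base",proj("top",[[0,0,0],[0,0,0.1]]))
print("tcp",proj("top",env.get_obs()["tool_pos"]),proj("scene",env.get_obs()["tool_pos"]))
for n,z,c in [("rocker",.04,"top"),("cover",.005,"top"),("vial",.008,"top"),("cover",.005,"scene"),("vial",.008,"scene"),("rocker",.04,"scene")]:
    m=masks_of(c,n)
    if not m: print(n,"none");continue
    px=m[0]["pixels"].astype(np.uint8); ct=max(cv2.findContours(px,0,1)[0],key=cv2.contourArea)
    mr=cv2.minAreaRect(ct); b=cv2.boxPoints(mr)
    print(c,n,round(m[0]["conf"],2),px.sum(),mr,[np.round(ray(c,q,z)[:2],4).tolist() for q in b],np.round(ray(c,ct[:,0].mean(0),z),4))
E
```

```text
base [[471.45119378 497.32923813]
 [490.67446772 525.00252993]]
tcp [[ 95.35129978 412.75693753]] [[ 83.5753722  120.97105952]]
top rocker 0.56 4249 ((377.50006103515625, 182.0), (81.27053833007812, 55.97230911254883), 71.56504821777344) [[0.6467, 0.2674], [0.6836, 0.1667], [0.5364, 0.1163], [0.5005, 0.216]] [0.5928 0.1923 0.04  ]
top cover 0.76 1968 ((265.4762878417969, 246.52166748046875), (36.05368423461914, 56.123870849609375), 2.602562189102173) [[0.4124, 0.4396], [0.5219, 0.4383], [0.5204, 0.3678], [0.4108, 0.3696]] [0.4659 0.4039 0.005 ]
top vial 0.44 72 ((329.1499938964844, 279.0500183105469), (4.743416786193848, 17.0762996673584), 18.434947967529297) [[0.3914, 0.2877], [0.4229, 0.278], [0.4202, 0.2692], [0.3887, 0.279]] [0.4068 0.2788 0.008 ]
scene cover 0.65 1568 ((285.60003662109375, 241.2000274658203), (33.09380340576172, 58.13776779174805), 63.43495178222656) [[0.4107, 0.4387], [0.5289, 0.4585], [0.5146, 0.3699], [0.404, 0.3556]] [0.4626 0.4036 0.005 ]
vial none
scene rocker 0.65 4569 ((403.30853271484375, 278.33184814453125), (68.16213989257812, 85.08607482910156), 29.981637954711914) [[0.4845, 0.2008], [0.6404, 0.3132], [0.6779, 0.1933], [0.5268, 0.103]] [0.5769 0.187  0.04  ]
```

View pics/crop0.png

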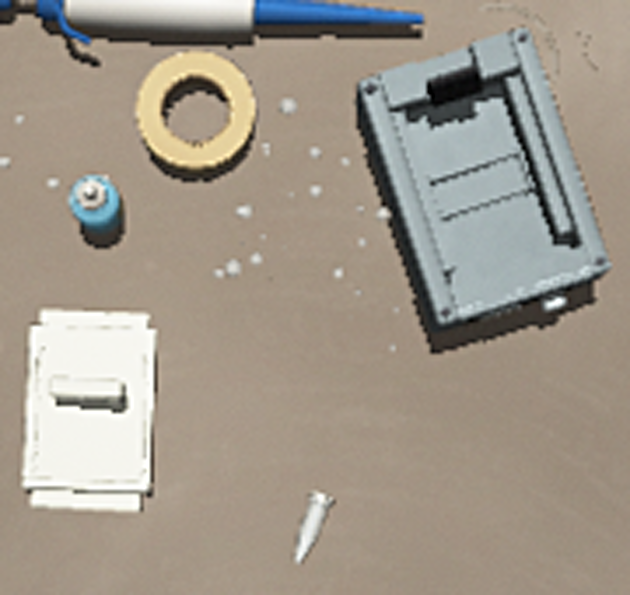

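The crop shows the rocker with its catch at the top and knob at the bottom, corners about (362,85), (525,32), (607,262), (440,322). The cover's rear is at the top, with its grip at (88,392). The vial's cap is at (320,495) and its tip at (299,560). I'll refine these poses by fitting model edges in both cameras.

```bash
cat >> h.py <<'E'
from scipy.optimize import minimize
def rect(x0,x1,y0,y1,z): 
    c=[(x0,y0,z),(x1,y0,z),(x1,y1,z),(x0,y1,z)]; return [(c[i],c[(i+1)%4]) for i in range(4)]
M={"rocker":rect(-70,70,-49,49,52)+rect(-53,50,-37,37,52)[:1]+rect(-53,50,-37,37,52)[2:],
 "cover":rect(-50,41,-35,35,6)+rect(41,50,-30,30,3)[:3]+[((-50,-30,0),(-60,-30,0)),((-60,-30,0),(-60,30,0)),((-60,30,0),(-50,30,0))]+rect(0,10,-20,20,32)}
def pts(segs,n=60): return np.concatenate([np.linspace(a,b,n) for a,b in segs])/1000
def place(p,P): return R.from_euler("z",p[2],degrees=True).apply(P)+[p[0],p[1],p[3] if len(p)>3 else 0]
def fit(name,p0,cams,ims,s=1.0):
    G={}
    for c in cams:
        g=cv2.GaussianBlur(cv2.cvtColor(ims[c],cv2.COLOR_BGR2GRAY).astype(np.float32),(0,0),s)
        G[c]=np.minimum(np.hypot(cv2.Sobel(g,5,1,0),cv2.Sobel(g,5,0,1)),120)
    P=pts(M[name])
    def cost(d):
        p=np.array(p0)+d*[.001,.001,1]; t=0
        for c in cams:
            uv=proj(c,place(p,P)).astype(np.float32)
            t-=cv2.remap(G[c],uv[:,:1],uv[:,1:],cv2.INTER_LINEAR).mean()
        return t
    best=min((minimize(cost,[a,b,e],method="Nelder-Mead",options=dict(initial_simplex=np.array([a,b,e])+np.array([[0,0,0],[3,0,0],[0,3,0],[0,0,2]]))) for a in(-4,0,4) for b in(-4,0,4) for e in (-2,2)),key=lambda r:r.fun)
    return np.array(p0)+best.x*[.001,.001,1],best.fun
E
python3 - <<'E'
from h import *
ims={c:cv2.imread(f"pics/{c}0.png") for c in("top","scene")}
cr=lambda x,y:(240+x/3.5,130+y/3.5)
k=np.array([ray("top",cr(*q),.052) for q in[(362,85),(525,32),(607,262),(440,322)]])
c0=k.mean(0); v=k[0]+k[1]-k[2]-k[3]; p0=[c0[0],c0[1],np.degrees(np.arctan2(v[1],v[0]))]; print("rocker corners",k.round(4).tolist(),p0)
q0=[.470,.4037,0]
for n,p in(("rocker",p0),("cover",q0)):
    for cs in(["top"],["scene"],["top","scene"]):
        print(n,cs,*fit(n,p,cs,ims))
a=ray("top",cr(322,492),.007);b=ray("top",cr(298,562),.004);print("vial",(a+b)/2,np.linalg.norm(a-b),np.degrees(np.arctan2(*(a-b)[1::-1])))
rk=fit("rocker",p0,["top","scene"],ims)[0];cv=fit("cover",q0,["top","scene"],ims)[0]
out=[]
for c,(x,y) in(("top",(235,135)),("scene",(245,205))):
    s=4 if c=="top" else 4
    im=cv2.resize(ims[c][y:y+130,x:x+190],None,fx=4,fy=4,interpolation=cv2.INTER_CUBIC)
    for n,p in(("rocker",rk),("cover",cv)):
        for s in M[n]:
            uv=(proj(c,place(p,np.array(s)/1000))-[x,y]+.5)*4
            cv2.line(im,*[tuple(int(t) for t in w) for w in uv],(0,0,255),1)
    out.append(im)
cv2.imwrite("pics/fit.png",cv2.resize(np.vstack(out),(438,600) if 0 else None,fx=.57,fy=.57,interpolation=cv2.INTER_AREA))
E
```

```text
rocker corners [[0.6399, 0.2577, 0.052], [0.671, 0.1706, 0.052], [0.5473, 0.1253, 0.052], [0.5131, 0.2138, 0.052]] [np.float64(0.5928395506651641), np.float64(0.1918590219479861), np.float64(19.596936721107188)]
rocker ['top'] [ 0.59022854  0.20106912 19.24390709] -89.19029998779297Traceback (most recent call last):
  File "<stdin>", line 9, in <module>
  File "h.py", line 31, in fit
    best=min((minimize(cost,[a,b,e],method="Nelder-Mead",options=dict(initial_simplex=np.array([a,b,e])+np.array([[0,0,0],[3,0,0],[0,3,0],[0,0,2]]))) for a in(-4,0,4) for b in(-4,0,4) for e in (-2,2)),key=lambda r:r.fun)
  File "h.py", line 31, in <genexpr>
    best=min((minimize(cost,[a,b,e],method="Nelder-Mead",options=dict(initial_simplex=np.array([a,b,e])+np.array([[0,0,0],[3,0,0],[0,3,0],[0,0,2]]))) for a in(-4,0,4) for b in(-4,0,4) for e in (-2,2)),key=lambda r:r.fun)
              ~~~~~~~~^^^^^^^^^^^^^^^^^^^^^^^^^^^^^^^^^^^^^^^^^^^^^^^^^^^^^^^^^^^^^^^^^^^^^^^^^^^^^^^^^^^^^^^^^^^^^^^^^^^^^^^^^^^^^^^^^^^^^^^^^^^^^^^
    res = _minimize_neldermead(fun, x0, args, callback, bounds=bounds,
                               **options)
    fxr = func(xr)
    fx = function(np.copy(x), *(wrapper_args + args))
  File "h.py", line 28, in cost
    uv=proj(c,place(p,P)).astype(np.float32)
       ~~~~^^^^^^^^^^^^^^
  File "h.py", line 8, in proj
    f,cx,cy,p,r=cam(c); q=r.inv().apply(np.atleast_2d(P)-p)
                ~~~^^^
  File "h.py", line 5, in cam
    k=viewer.get_calibration(c); f=240/np.tan(np.radians(k["fov_y"]/2))
ValueError: time passes only in moves, steps and waits
```

```bash
python3 - <<'E'
from h import *
import pickle
pickle.dump({c:cam(c) for c in("top","scene")},open("cal.pkl","wb"))
E
sed -i '/^def cam/,/^    return f,/d' h.py
sed -i '4i import pickle\nC=pickle.load(open("cal.pkl","rb"))\ncam=lambda c:C[c]' h.py
sed -i 's/,120)$/,40)/' h.py
cat > f.py <<'E'
from h import *
ims={c:cv2.imread(f"pics/{c}0.png") for c in("top","scene")}
cr=lambda x,y:(240+x/3.5,130+y/3.5)
p0=[.5928,.1919,19.6]; q0=[.470,.4037,0]; F={}
for n,p in(("rocker",p0),("cover",q0)):
    for cs in(["top"],["scene"],["top","scene"]):
        F[n]=fit(n,p,cs,ims); print(n,cs,*F[n])
a=ray("top",cr(322,492),.007);b=ray("top",cr(298,562),.004);print("vial",(a+b)/2,np.linalg.norm(a-b),np.degrees(np.arctan2(*(a-b)[1::-1])))
out=[]
for c,(x,y) in(("top",(235,135)),("scene",(245,205))):
    im=cv2.resize(ims[c][y:y+130,x:x+190],None,fx=4,fy=4,interpolation=cv2.INTER_CUBIC)
    for n in F:
        for s in M[n]:
            uv=(proj(c,place(F[n][0],np.array(s)/1000))-[x,y]+.5)*4
            cv2.line(im,*[tuple(int(t) for t in w) for w in uv],(0,0,255),1)
    out.append(im)
cv2.imwrite("pics/fit.png",cv2.resize(np.vstack(out),None,fx=.57,fy=.57,interpolation=cv2.INTER_AREA))
E
python3 f.py
```

```text
rocker ['top'] [ 0.5904035   0.2004891  19.20072576] -34.57774353027344
rocker ['scene'] [ 0.59332611  0.1883648  19.42572774] -31.902790069580078
rocker ['top', 'scene'] [ 0.59231581  0.19524908 18.97797023] -64.39509582519531
cover ['top'] [0.46874684 0.40452529 0.12044403] -37.07050704956055
cover ['scene'] [ 0.4726742   0.40639194 -1.74479694] -37.3021240234375
cover ['top', 'scene'] [ 0.47274887  0.40469167 -0.15195239] -74.13499450683594
vial [0.40280922 0.2794702  0.0055    ] 0.041013067815278866 -17.628580352537405
```

View pics/fit.png

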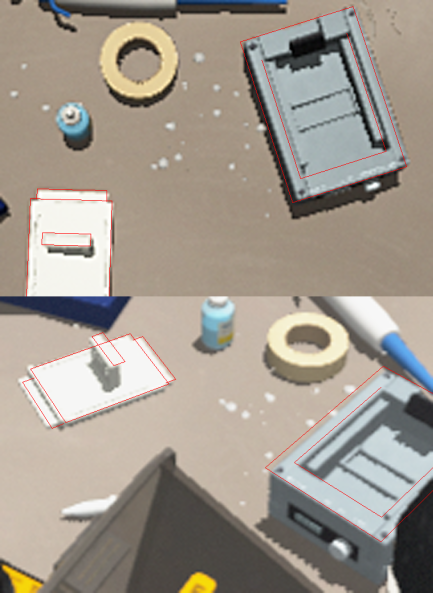

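The fit overlay shows the rocker model about 2 px too wide at its edges, (243 vs 247) and (407 vs 405), while the cover fits. The predicted base pixel is also off, which points to barrel distortion. I'll fit k1 jointly with the poses.

```bash
cat > g.py <<'E'
from h import *
ims={c:cv2.imread(f"pics/{c}0.png") for c in("top","scene")}
def projd(c,P,k):
    f,cx,cy,p,r=cam(c); q=r.inv().apply(P-p); x=q[:,0]/-q[:,2]; y=-q[:,1]/-q[:,2]; s=1+k*(x*x+y*y)
    return np.c_[cx+f*x*s,cy+f*y*s]
fb=[((-70,-49,0),(-70,49,0)),((-70,49,0),(-70,49,52))]; lb=[((-70,49,0),(70,49,0))]
S={("top","rocker"):M["rocker"]+fb+lb,("scene","rocker"):M["rocker"]+fb,("top","cover"):M["cover"],("scene","cover"):M["cover"]}
S={k:pts(v) for k,v in S.items()}
def run(x0,s,cams,kfree):
    G={}
    for c in cams:
        g=cv2.GaussianBlur(cv2.cvtColor(ims[c],cv2.COLOR_BGR2GRAY).astype(np.float32),(0,0),s)
        G[c]=np.sqrt(np.hypot(cv2.Sobel(g,5,1,0),cv2.Sobel(g,5,0,1)))
    sc=np.array([.001,.001,.5,.001,.001,.5,.03,.03])
    def cost(d):
        x=x0+d*sc; t=0
        for c in cams:
            for n,p in(("rocker",x[:3]),("cover",x[3:6])):
                k=x[6] if c=="top" else x[7]
                uv=projd(c,place(p,S[c,n]),k).astype(np.float32)
                v=cv2.remap(G[c],uv[:,:1],uv[:,1:],cv2.INTER_LINEAR)[:,0]
                if c=="scene": v=v[~((uv[:,0]>420)&(uv[:,1]>250))]
                t-=v.mean()
        return t+.02*((x[6]+.15)/.15)**2+.02*((x[7]+.15)/.15)**2
    rng=np.random.default_rng(0)
    rs=[minimize(cost,rng.normal(0,3,8),method="Powell") for _ in range(8)]
    b=min(rs,key=lambda r:r.fun); return x0+b.x*sc,b.fun
x0=np.array([.594,.190,19.5,.470,.404,0,-.15,-.15])
for cs in(["top"],["scene"],["top","scene"]):
    x,f=run(x0,1.5,cs,1); x,f=run(x,.7,cs,1); print(cs,x.round(4),round(f,2))
np.save("x.npy",x)
out=[]
for c,(a,b) in(("top",(240,135)),("scene",(245,205))):
    im=cv2.resize(ims[c][b:b+150,a:a+190],None,fx=4,fy=4,interpolation=cv2.INTER_CUBIC)
    for n,p in(("rocker",x[:3]),("cover",x[3:6])):
        for u in (projd(c,place(p,S[c,n]),x[6] if c=="top" else x[7])-[a,b]+.5)*4: cv2.circle(im,tuple(int(t) for t in u),0,(0,0,255),-1)
    out.append(cv2.resize(im,None,fx=.5,fy=.5,interpolation=cv2.INTER_AREA))
cv2.imwrite("pics/fit2.png",np.hstack(out))
E
python3 g.py
```

```text
['top'] [ 0.5964  0.1925 19.1328  0.4716  0.4055 -1.1944 -0.3648 -0.15  ] -26.13
['scene'] [ 0.6325  0.1937 19.2942  0.4706  0.4053 -2.5039 -0.15   -0.0427] -24.06
['top', 'scene'] [ 0.5939  0.192  19.3028  0.4709  0.4053 -1.364  -0.3115 -0.0208] -48.45
```

View pics/fit2.png

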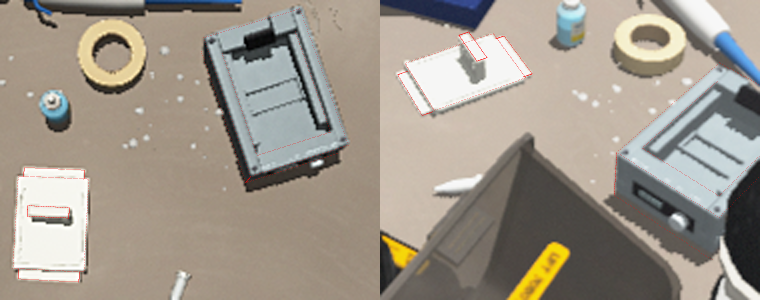

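The overlay now fits the rocker and cover well in both views. Before moving, I'll triangulate the open lid's corner for clearance and get the first move.

```bash
cat >> h.py <<'E'
def pose(yaw,tilt_axis=None,tilt=0):
    r=R.from_euler("xyz",[180,0,yaw],degrees=True)
    return r if tilt_axis is None else R.from_rotvec(np.radians(tilt)*np.array(tilt_axis))*r
def rows(targets):
    o=env.get_obs(); p=np.array(o["tool_pos"]); r=R.from_euler("xyz",o["tool_rot"],degrees=True)
    print("t",round(o["time_s"],2),"pos",p.round(4),"rot",np.round(o["tool_rot"],2),"F",np.round(o["force"],1),"w",round(o["grip_width"],4))
    for q,rr in targets:
        print(np.round(np.r_[r.inv().apply(np.array(q)-p)/.2,(r.inv()*rr).as_rotvec()/1.5],3).tolist())
E
python3 - <<'E'
from h import *
from scipy.optimize import least_squares
for a,b in(((415,297),(318,275)),):
    s=least_squares(lambda P:np.r_[proj("top",P)[0]-a,proj("scene",P)[0]-b],[.4,.2,.1]); print("lid corner",s.x,s.cost)
rows([([.4045,.279,.10],pose(162)),([.4045,.279,.005],pose(162))])
E
```

```text
lid corner [0.39038448 0.14552506 0.19171498] 32.50580061744588
t 1.6 pos [0.2056 0.6166 0.2226] rot [180.     0.   161.56] F [ 0.1  0.  -0.3] w 0.087
[-1.477, -1.287, 0.613, 0.0, 0.0, -0.005]
[-1.477, -1.287, 1.088, 0.0, 0.0, -0.005]
```

{"op": "apply_moves", "data": {
  "moves": [
    [-1, -0.87, 0.2, 0, 0, 0, 0.45],
    [-1, -0.87, 0.2, 0, 0, 0, 0.45],
    [-1, -0.87, 0.2, 0, 0, 0, 0.45],
    [-1, -0.87, 0.2, 0, 0, 0, 0.45],
    [-1, -0.87, 0.2, 0, 0, 0, 0.45],
    [-1, -0.87, 0.2, 0, 0, 0, 0.45]
  ]
}}

```text
time_s: 2.2
tool_pos: [0.3436, 0.3828, 0.1821]
tool_rot: [-179.9, 0.1, 161.2]
force: [0.9, 0.6, -0.5]
grip_width: 0.0469
grasp_force: 0.0
```

```bash
python3 - <<'E'
from h import *
rows([([.4045,.279,.06],pose(162)),([.4045,.279,.005],pose(162))])
E
```

```text
t 2.2 pos [0.3436 0.3828 0.1821] rot [-1.7989e+02  9.0000e-02  1.6116e+02] F [ 0.9  0.6 -0.5] w 0.0469
[-0.455, -0.392, 0.612, -0.001, 0.001, -0.01]
[-0.455, -0.391, 0.887, -0.001, 0.001, -0.01]
```

{"op": "apply_moves", "data": {
  "moves": [
    [-0.46, -0.4, 0.3, 0, 0, -0.007, 0.45],
    [-0.46, -0.4, 0.62, 0, 0, -0.007, 0.45],
    [-0.46, -0.4, 0.62, 0, 0, -0.007, 0.45],
    [-0.46, -0.4, 0.62, 0, 0, -0.007, 0.45],
    [-0.46, -0.4, 0.62, 0, 0, -0.007, 0.45],
    [-0.46, -0.4, 0.62, 0, 0, -0.007, 0.45]
  ]
}}

```text
time_s: 2.8
tool_pos: [0.4023, 0.284, 0.0591]
tool_rot: [180.0, -0.0, 162.1]
force: [-0.5, 2.0, 0.7]
grip_width: 0.039
grasp_force: 0.0
```

```bash
python3 - <<'E'
from h import *
im=viewer.read_camera("top"); cv2.imwrite("pics/v1.png",cv2.resize(im[200:330,260:420,::-1],None,fx=4,fy=4,interpolation=cv2.INTER_CUBIC))
m=masks_of("top","vial")
print([(x["conf"],np.round(x["location"],1),x["pixels"].sum()) for x in m])
rows([([.4045,.279,.005],pose(162))])
E
```

```text
[]
t 2.9 pos [0.4027 0.2856 0.0603] rot [1.7982e+02 7.0000e-02 1.6227e+02] F [ 0.  -0.1 -0.4] w 0.0391
[-0.018, -0.03, 0.276, 0.002, 0.001, 0.003]
```

View pics/v1.png

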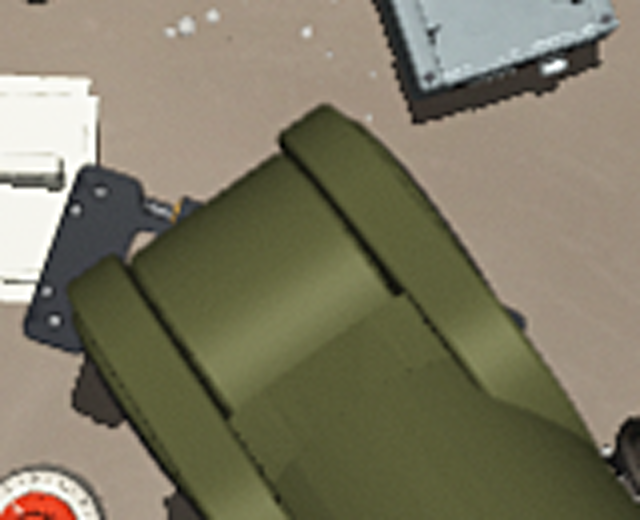

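The arm hides the vial here; only the timer (40,505) and the cover's edge (95,180) show beside the hand. I'll descend on the computed pose and close gently.

{"op": "apply_moves", "data": {
  "moves": [
    [-0.02, -0.03, 0.15, 0, 0, 0, 0.45],
    [-0.02, -0.03, 0.22, 0, 0, 0, 0.45],
    [-0.02, -0.03, 0.275, 0, 0, 0, 0.45],
    [-0.02, -0.03, 0.275, 0, 0, 0, 0.45],
    [-0.02, -0.03, 0.275, 0, 0, 0, 0.0],
    [-0.02, -0.03, 0.275, 0, 0, 0, 0.0],
    [-0.02, -0.03, 0.275, 0, 0, 0, 0.0],
    [-0.02, -0.03, 0.275, 0, 0, 0, 0.0],
    [-0.02, -0.03, 0.275, 0, 0, 0, 0.0],
    [-0.02, -0.03, 0.275, 0, 0, 0, 0.0]
  ],
  "grip_force": 8
}}

```text
time_s: 3.9
tool_pos: [0.4046, 0.2768, 0.0041]
tool_rot: [179.9, 0.0, 162.2]
force: [-0.4, -0.8, 3.4]
grip_width: 0.0136
grasp_force: 8.0
```

```bash
python3 - <<'E'
from h import *
rows([([.4046,.2768,.11],pose(162)),([.594,.192,.11],pose(109.3)),([.594,.192,.03],pose(109.3))])
E
```

```text
t 3.9 pos [0.4046 0.2768 0.0041] rot [1.7994e+02 3.0000e-02 1.6216e+02] F [-0.4 -0.8  3.4] w 0.0136
[-0.0, 0.001, -0.529, 0.001, 0.0, 0.002]
[-1.031, -0.113, -0.529, 0.001, -0.0, 0.615]
[-1.031, -0.113, -0.129, 0.001, -0.0, 0.615]
```

{"op": "apply_moves", "data": {
  "moves": [
    [0, 0, -0.2, 0, 0, 0, 0],
    [0, 0, -0.4, 0, 0, 0, 0],
    [-0.1, 0, -0.53, 0, 0, 0.05, 0],
    [-0.3, -0.03, -0.53, 0, 0, 0.15, 0],
    [-0.5, -0.06, -0.53, 0, 0, 0.25, 0],
    [-0.7, -0.08, -0.53, 0, 0, 0.35, 0],
    [-0.9, -0.1, -0.53, 0, 0, 0.45, 0],
    [-1, -0.113, -0.53, 0, 0, 0.55, 0],
    [-1, -0.113, -0.53, 0, 0, 0.615, 0],
    [-1, -0.113, -0.53, 0, 0, 0.615, 0],
    [-1, -0.113, -0.53, 0, 0, 0.615, 0]
  ],
  "grip_force": 12
}}

```text
time_s: 5.0
tool_pos: [0.5871, 0.194, 0.1091]
tool_rot: [-179.9, -0.0, 109.5]
force: [-0.4, 0.5, -0.6]
grip_width: 0.0128
grasp_force: 12.0
```

```bash
python3 - <<'E'
from h import *
im=viewer.read_camera("scene"); cv2.imwrite("pics/v2.png",cv2.resize(im[150:340,300:500,::-1],None,fx=3,fy=3,interpolation=cv2.INTER_CUBIC))
o=env.get_obs()
rows([([.594,.192,.07],pose(109.3)),([.594,.192,.0285],pose(109.3))])
E
```

```text
t 5.05 pos [0.587  0.1943 0.1093] rot [-1.7996e+02 -3.0000e-02  1.0949e+02] F [-0.4  0.3 -0.2] w 0.0129
[-0.022, 0.029, 0.196, -0.0, -0.0, 0.002]
[-0.022, 0.029, 0.404, -0.0, -0.0, 0.002]
```

View pics/v2.png

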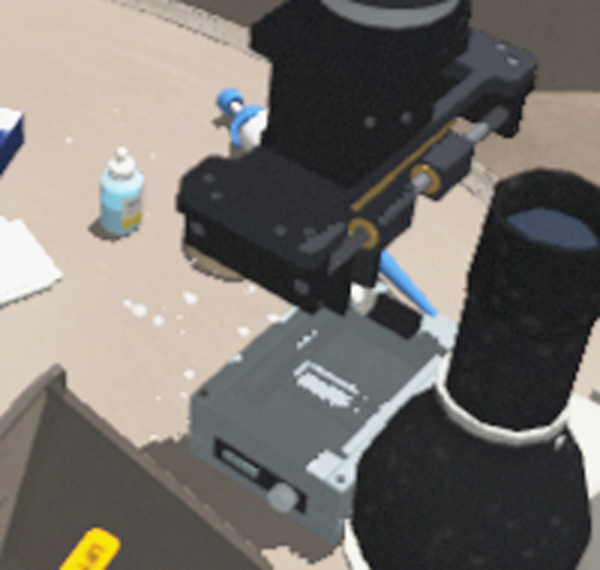

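The picture shows the vial end at (360,295) held above the rocker, whose cradle is at (330,380). Now I'll lower it.

{"op": "apply_moves", "data": {
  "moves": [
    [-0.022, 0.029, 0.1, 0, 0, 0, 0],
    [-0.022, 0.029, 0.22, 0, 0, 0, 0],
    [-0.022, 0.029, 0.3, 0, 0, 0, 0],
    [-0.022, 0.029, 0.35, 0, 0, 0, 0],
    [-0.022, 0.029, 0.375, 0, 0, 0, 0],
    [-0.022, 0.029, 0.39, 0, 0, 0, 0],
    [-0.022, 0.029, 0.39, 0, 0, 0, 0],
    [-0.022, 0.029, 0.39, 0, 0, 0, 0]
  ]
}}

```text
time_s: 5.85
tool_pos: [0.5953, 0.1916, 0.0324]
tool_rot: [179.9, -0.0, 109.3]
force: [0.6, -0.1, -0.8]
grip_width: 0.0136
grasp_force: 12.0
```

{"op": "apply_moves", "data": {
  "moves": [
    [0, 0, 0.01, 0, 0, 0, 0],
    [0, 0, 0.018, 0, 0, 0, 0],
    [0, 0, 0.018, 0, 0, 0, 0],
    [0, 0, 0.018, 0, 0, 0, 0]
  ]
}}

```text
time_s: 6.25
tool_pos: [0.595, 0.1915, 0.0285]
tool_rot: [180.0, -0.0, 109.3]
force: [-0.5, -0.5, 3.3]
grip_width: 0.0126
grasp_force: 13.8
```

{"op": "apply_moves", "data": {
  "moves": [
    [0, 0, 0, 0, 0, 0, 0.3],
    [0, 0, 0, 0, 0, 0, 0.3],
    [0, 0, 0, 0, 0, 0, 0.3],
    [0, 0, -0.1, 0, 0, 0, 0.3],
    [0, 0, -0.3, 0, 0, 0, 0.4],
    [0, 0, -0.5, 0, 0, 0, 0.4],
    [0, 0, -0.5, 0, 0, 0, 0.4]
  ]
}}

```text
time_s: 6.95
tool_pos: [0.5979, 0.1922, 0.1337]
tool_rot: [179.5, -0.0, 109.3]
force: [1.0, -0.6, -0.4]
grip_width: 0.034
grasp_force: 0.0
```

```bash
python3 - <<'E'
from h import *
rows([([.476,.405,.11],pose(88.7))])
E
```

```text
t 6.95 pos [0.5979 0.1922 0.1337] rot [ 1.7948e+02 -4.0000e-02  1.0929e+02] F [ 1.  -0.6 -0.4] w 0.034
[1.206, -0.225, 0.117, 0.006, -0.002, 0.24]
```

{"op": "apply_moves", "data": {
  "moves": [
    [0.2, -0.04, 0, 0, 0, 0.04, 0.4],
    [0.4, -0.08, 0.05, 0, 0, 0.08, 0.4],
    [0.6, -0.12, 0.1, 0, 0, 0.16, 0.4],
    [0.8, -0.16, 0.1, 0, 0, 0.24, 0.4],
    [1, -0.2, 0.1, 0, 0, 0.24, 0.4],
    [1, -0.225, 0.1, 0, 0, 0.24, 0.4],
    [1, -0.225, 0.1, 0, 0, 0.24, 0.4],
    [1, -0.225, 0.1, 0, 0, 0.24, 0.4]
  ]
}}

```text
time_s: 7.75
tool_pos: [0.4865, 0.3636, 0.1073]
tool_rot: [-180.0, 0.1, 88.6]
force: [-0.0, 0.4, 0.5]
grip_width: 0.0352
grasp_force: 0.0
```

```bash
python3 - <<'E'
from h import *
im=viewer.read_camera("top"); cv2.imwrite("pics/top1.png",im[:,:,::-1])
a=cv2.resize(im[130:240,330:430,::-1],None,fx=4,fy=4,interpolation=cv2.INTER_CUBIC)
im=viewer.read_camera("scene"); cv2.imwrite("pics/scene1.png",im[:,:,::-1])
b=cv2.resize(im[225:335,360:450,::-1],None,fx=4,fy=4,interpolation=cv2.INTER_CUBIC)
cv2.imwrite("pics/v3.png",np.hstack([a,b]))
rows([([.476,.405,.06],pose(88.7)),([.476,.405,.009],pose(88.7))])
E
```

```text
t 7.85 pos [0.4872 0.3634 0.1078] rot [1.7999e+02 5.0000e-02 8.8510e+01] F [-0.  -0.2  0. ] w 0.0348
[0.207, -0.061, 0.239, 0.0, 0.001, -0.002]
[0.207, -0.061, 0.494, 0.0, 0.001, -0.002]
```

View pics/v3.png

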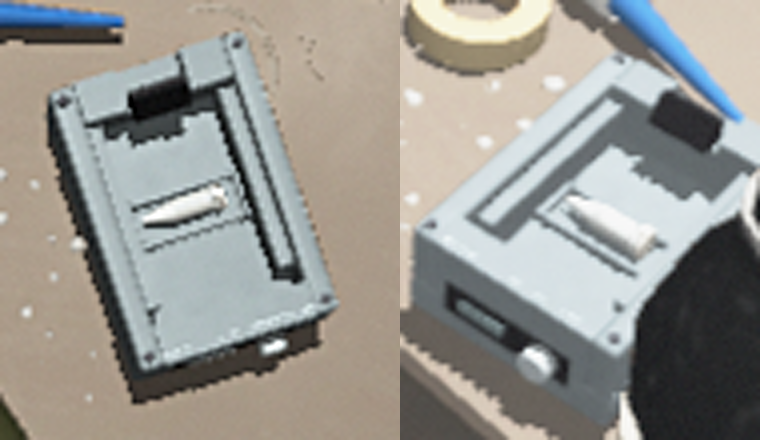

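The picture shows the vial lying between the ribs, top view from (145,222) to (225,195). I'll check that numerically against the rocker model.

```bash
python3 - <<'E'
import re
src=open("g.py").read().split("def run")[0]; exec(src)
x=np.load("x.npy")
B=lambda x0,x1,y0,y1,z:pts(rect(x0,x1,y0,y1,z),80)
out=[]
for c,a,b,w,h,k in(("top",345,155,60,60,x[6]),("scene",395,250,60,60,x[7])):
    im=cv2.resize(cv2.imread(f"pics/{c}1.png")[b:b+h,a:a+w],None,fx=6,fy=6,interpolation=cv2.INTER_CUBIC)
    for P,col in((B(-9,9,-26,26,28),(0,0,255)),(B(-6.5,6.5,-20.5,20.5,30),(0,180,0)),(B(-53,50,-37,37,24),(255,0,0)),):
        for u in(projd(c,place(x[:3],P),k)-[a,b]+.5)*6: cv2.circle(im,tuple(int(t) for t in u),0,col,-1)
    out.append(im)
cv2.imwrite("pics/v4.png",np.hstack(out))
E
```

```text
(no output)
```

View pics/v4.png

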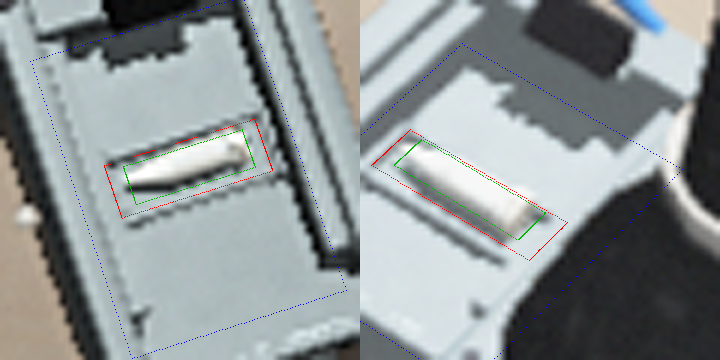

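The vial sits inside the cradle outline in the top view (green box), close to the rear rib. Next, the cover.

{"op": "apply_moves", "data": {
  "moves": [
    [0.1, -0.03, 0.1, 0, 0, 0, 0.4],
    [0.207, -0.061, 0.2, 0, 0, 0, 0.4],
    [0.207, -0.061, 0.3, 0, 0, 0, 0.4],
    [0.207, -0.061, 0.4, 0, 0, 0, 0.4],
    [0.207, -0.061, 0.46, 0, 0, 0, 0.4],
    [0.207, -0.061, 0.485, 0, 0, 0, 0.4],
    [0.207, -0.061, 0.485, 0, 0, 0, 0.4],
    [0.207, -0.061, 0.485, 0, 0, 0, 0.4]
  ]
}}

```text
time_s: 8.65
tool_pos: [0.4757, 0.407, 0.0119]
tool_rot: [179.9, -0.1, 88.6]
force: [-0.5, 0.3, -0.0]
grip_width: 0.0345
grasp_force: 0.0
```

```bash
python3 - <<'E'
from h import *
rows([([.476,.405,.009],pose(88.7))])
E
```

```text
t 8.65 pos [0.4757 0.407  0.0119] rot [ 1.7993e+02 -6.0000e-02  8.8640e+01] F [-0.5  0.3 -0. ] w 0.0345
[-0.01, 0.002, 0.015, 0.001, -0.001, -0.001]
```

{"op": "apply_moves", "data": {
  "moves": [
    [-0.01, 0, 0.015, 0, 0, 0, 0.4],
    [-0.01, 0, 0.015, 0, 0, 0, 0.4],
    [-0.01, 0, 0.015, 0, 0, 0, 0],
    [-0.01, 0, 0.015, 0, 0, 0, 0],
    [-0.01, 0, 0.015, 0, 0, 0, 0],
    [-0.01, 0, 0.015, 0, 0, 0, 0],
    [-0.01, 0, 0.015, 0, 0, 0, 0],
    [-0.01, 0, 0.015, 0, 0, 0, 0],
    [-0.01, 0, 0.015, 0, 0, 0, 0]
  ],
  "grip_force": 35
}}

```text
time_s: 9.55
tool_pos: [0.4748, 0.405, 0.0081]
tool_rot: [180.0, -0.0, 88.7]
force: [0.4, -0.0, 0.5]
grip_width: 0.0096
grasp_force: 35.0
```

```bash
cat >> h.py <<'E'
RK=np.array([.594,.192,19.3]); HT=9.0   # rocker pose; tcp height above cover underside (mm)
def cover_tool(s,dz,th,rk=RK,dy=0,pv=-42.):
    """tool pose holding the cover: underside point x=pv lies at rocker (pv+s,dy,44+dz) mm, tilt th deg (rear up)"""
    t=np.radians(th); c,n=np.cos(t),np.sin(t); u,w=5-pv,HT
    P=np.array([pv+s+u*c-w*n,dy,44+dz+u*n+w*c])/1000
    ya=R.from_euler("z",rk[2],degrees=True).apply([0,1,0])
    return place(rk,P[None])[0], pose(rk[2]+90,ya,-th)
E
python3 - <<'E'
from h import *
o=env.get_obs()["tool_pos"]
rows([([o[0],o[1],.13],pose(88.7)),cover_tool(10,50,0),cover_tool(10,50,20)])
print(cover_tool(10,50,20)[0],R.as_euler(cover_tool(10,50,20)[1],"xyz",degrees=True))
E
```

```text
t 9.55 pos [0.4748 0.405  0.0081] rot [ 1.7999e+02 -1.0000e-02  8.8690e+01] F [ 0.4 -0.   0.5] w 0.0096
[0.0, 0.0, -0.61, 0.0, -0.0, -0.0]
[-1.025, 0.69, -0.475, 0.0, -0.0, -0.24]
[-1.035, 0.663, -0.552, -0.23, 0.042, -0.237]
[0.60257667 0.19500351 0.11853218] [160.    0.  109.3]
```

{"op": "apply_moves", "data": {
  "moves": [
    [0, 0, -0.2, 0, 0, 0, 0],
    [0, 0, -0.4, 0, 0, 0, 0],
    [0, 0, -0.61, 0, 0, 0, 0],
    [-0.16, 0.1, -0.61, 0, 0, -0.04, 0],
    [-0.32, 0.2, -0.61, 0, 0, -0.08, 0],
    [-0.48, 0.32, -0.61, 0, 0, -0.12, 0],
    [-0.65, 0.44, -0.61, 0, 0, -0.16, 0],
    [-0.82, 0.56, -0.61, 0, 0, -0.2, 0],
    [-0.98, 0.66, -0.61, 0, 0, -0.24, 0],
    [-0.98, 0.66, -0.61, -0.08, 0.014, -0.24, 0],
    [-0.98, 0.66, -0.61, -0.16, 0.028, -0.24, 0],
    [-0.98, 0.66, -0.61, -0.23, 0.042, -0.237, 0],
    [-0.98, 0.66, -0.61, -0.23, 0.042, -0.237, 0],
    [-0.98, 0.66, -0.61, -0.23, 0.042, -0.237, 0]
  ]
}}

```text
time_s: 10.95
tool_pos: [0.6021, 0.2062, 0.1304]
tool_rot: [160.1, -0.1, 109.3]
force: [0.0, 0.3, 0.5]
grip_width: 0.0095
grasp_force: 35.0
```

```bash
sed -i 's/HT=9.0/HT=8.0/' h.py; python3 - <<'E'
import re
src=open("g.py").read().split("def run")[0]; exec(src)
x=np.load("x.npy")
for c in("top","scene"):
    cv2.imwrite(f"pics/{c}2.png",viewer.read_camera(c)[:,:,::-1])
o=env.get_obs(); r=R.from_euler("xyz",o["tool_rot"],degrees=True); 
# cover pose implied by grasp: cover x = tool y, cover z=-tool z
Rc=r*R.from_euler("xyz",[180,0,-90],degrees=True).inv()
org=np.array(o["tool_pos"])-Rc.apply([.005,0,.008]); print("cover axes",Rc.as_euler("xyz",degrees=True),org)
out=[]
for c,a,b,k in(("top",310,115,x[6]),("scene",345,150,x[7])):
    im=cv2.resize(cv2.imread(f"pics/{c}2.png")[b:b+190,a:a+130],None,fx=3.05,fy=3.05,interpolation=cv2.INTER_CUBIC)
    for P,col in((place(x[:3],S[c,"rocker"]),(0,0,255)),(Rc.apply(S[c,"cover"])+org,(0,200,0))):
        for u in(projd(c,P,k)-[a,b]+.5)*3.05: cv2.circle(im,tuple(int(t) for t in u),0,col,-1)
    out.append(im)
cv2.imwrite("pics/v5.png",np.hstack(out))
rows([cover_tool(10,20,20),cover_tool(10,2,20)])
E
```

```text
cover axes [-1.16859232e-02  2.00677967e+01 -1.60719584e+02] [0.61106417 0.20933516 0.12570661]
t 11.05 pos [0.604  0.2069 0.1315] rot [ 1.5993e+02 -1.0000e-02  1.0928e+02] F [ 0.3  0.5 -0.2] w 0.0097
[-0.054, -0.099, 0.198, 0.001, -0.0, -0.0]
[-0.054, -0.13, 0.282, 0.001, -0.0, -0.0]
```

View pics/v5.png

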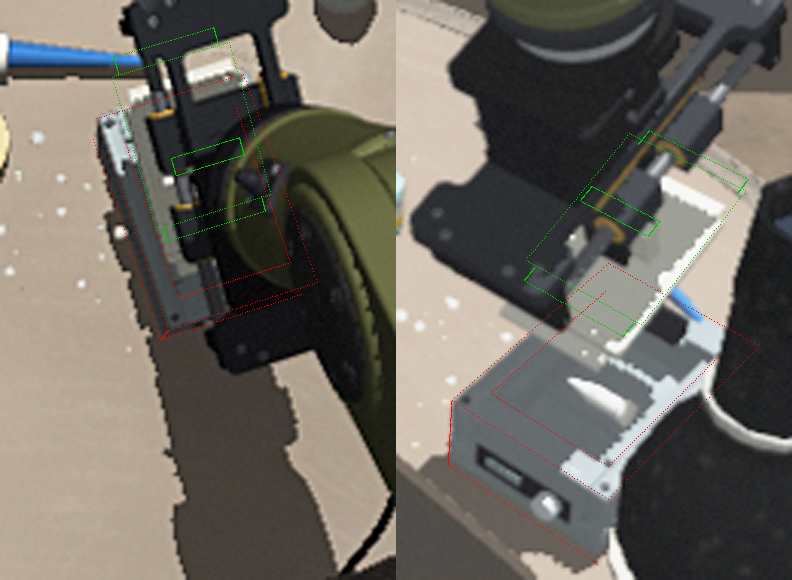

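The left view shows the held cover over the rocker and the right one shows it tilted, far end raised, with the vial still in its cradle at (600,395). My green overlay was drawn rotated by 180°, so I'm ignoring it. Descending.

{"op": "apply_moves", "data": {
  "moves": [
    [-0.054, -0.08, 0.08, 0, 0, 0, 0],
    [-0.054, -0.1, 0.15, 0, 0, 0, 0],
    [-0.054, -0.105, 0.2, 0, 0, 0, 0],
    [-0.054, -0.11, 0.22, 0, 0, 0, 0],
    [-0.054, -0.11, 0.22, 0, 0, 0, 0],
    [-0.054, -0.11, 0.22, 0, 0, 0, 0]
  ]
}}

```text
time_s: 11.65
tool_pos: [0.6013, 0.1944, 0.0818]
tool_rot: [160.0, -0.0, 109.3]
force: [0.7, -0.6, 0.2]
grip_width: 0.0099
grasp_force: 35.0
```

```bash
python3 - <<'E'
from h import *
rows([cover_tool(9,6,20),cover_tool(9,2,20)])
E
```

```text
t 11.65 pos [0.6013 0.1944 0.0818] rot [ 1.5996e+02 -1.0000e-02  1.0929e+02] F [ 0.7 -0.6  0.2] w 0.0099
[0.001, -0.01, 0.04, 0.001, -0.0, -0.0]
[0.001, -0.017, 0.059, 0.001, -0.0, -0.0]
```

{"op": "apply_moves", "data": {
  "moves": [
    [0, -0.005, 0.02, 0, 0, 0, 0],
    [0, -0.01, 0.04, 0, 0, 0, 0],
    [0, -0.014, 0.05, 0, 0, 0, 0],
    [0, -0.017, 0.058, 0, 0, 0, 0],
    [0, -0.017, 0.058, 0, 0, 0, 0]
  ]
}}

```text
time_s: 12.15
tool_pos: [0.6013, 0.1943, 0.0696]
tool_rot: [160.0, -0.0, 109.3]
force: [-2.2, -0.5, 4.6]
grip_width: 0.0096
grasp_force: 35.0
```

```bash
python3 - <<'E'
from h import *
o=env.get_obs(); print(o["wrist_torque"])
rows([cover_tool(9,2,20),cover_tool(9,0,20),cover_tool(3,0.5,20),cover_tool(-2,0.5,20)])
E
```

```text
[-0.40004627  0.85253151  0.03066322]
t 12.15 pos [0.6013 0.1943 0.0696] rot [ 1.5999e+02 -5.0000e-02  1.0926e+02] F [-2.2 -0.5  4.6] w 0.0096
[0.001, 0.003, 0.001, 0.0, -0.0, -0.001]
[0.001, -0.0, 0.011, 0.0, -0.0, -0.001]
[0.001, -0.027, -0.002, 0.0, -0.0, -0.001]
[0.001, -0.051, -0.01, 0.0, -0.0, -0.001]
```

Contact at dz≈2 mm with a force direction that matches the plate's underside on the ledge edge. Sliding forward into the slot.

{"op": "apply_moves", "data": {
  "moves": [
    [0, 0, -0.004, 0, 0, 0, 0],
    [0, -0.01, -0.007, 0, 0, 0, 0],
    [0, -0.019, -0.01, 0, 0, 0, 0],
    [0, -0.028, -0.013, 0, 0, 0, 0],
    [0, -0.028, -0.013, 0, 0, 0, 0]
  ]
}}

```text
time_s: 12.65
tool_pos: [0.5948, 0.192, 0.0692]
tool_rot: [160.0, -0.0, 109.3]
force: [-0.5, -0.1, -0.5]
grip_width: 0.0098
grasp_force: 35.0
```

```bash
cat >> h.py <<'E'
def where(rk=RK):
    """cover s, dz, dy, tilt from the measured tool pose"""
    o=env.get_obs(); r=R.from_euler("xyz",o["tool_rot"],degrees=True)
    z=R.from_euler("z",rk[2],degrees=True).inv(); ty=z.apply(r.apply([0,1,0])); th=np.degrees(np.arctan2(ty[2],ty[0]))
    P0,_=cover_tool(0,0,th,rk); d=z.apply(np.array(o["tool_pos"])-P0)*1000
    print("s %.2f dy %.2f dz %.2f th %.2f"%(*d,th),"F rocker",z.apply(o["force"]).round(1),"T",z.apply(o["wrist_torque"]).round(2))
E
python3 - <<'E'
from h import *
where()
rows([cover_tool(-1,2.3,20),cover_tool(-3,2.3,20)])
E
```

```text
s 1.34 dy -0.32 dz 1.67 th 19.95 F rocker [-0.5  0.1 -0.5] T [-0.09  0.49 -0.04]
t 12.65 pos [0.5948 0.192  0.0692] rot [ 1.6005e+02 -2.0000e-02  1.0927e+02] F [-0.5 -0.1 -0.5] w 0.0098
[0.002, -0.01, -0.007, -0.001, -0.0, -0.0]
[0.002, -0.019, -0.011, -0.001, -0.0, -0.0]
```

{"op": "apply_moves", "data": {
  "moves": [
    [0.001, -0.005, -0.002, 0, 0, 0, 0],
    [0.001, -0.01, -0.004, 0, 0, 0, 0],
    [0.001, -0.015, -0.006, 0, 0, 0, 0],
    [0.001, -0.015, -0.006, 0, 0, 0, 0]
  ]
}}

```text
time_s: 13.05
tool_pos: [0.5928, 0.1916, 0.0701]
tool_rot: [159.9, -0.0, 109.3]
force: [1.8, 1.4, -0.2]
grip_width: 0.0101
grasp_force: 35.0
```

```bash
python3 -c "
from h import *
where()"
```

```text
s -0.69 dy -0.02 dz 2.47 th 20.07 F rocker [ 2.1  0.7 -0.2] T [-0.03  0.14  0.01]
```

The +x force of 2 N at s≈-0.7 means the shoulder touches the overhang, so the lip is in. Swinging down about the ledge edge.

```bash
python3 - <<'E'
from h import *
rows([cover_tool(s,2.0,t) for s,t in((-.3,17),(-.5,14),(-.8,11),(-1,8))])
E
```

```text
t 13.05 pos [0.5928 0.1916 0.0701] rot [ 1.5993e+02 -2.0000e-02  1.0928e+02] F [ 1.8  1.4 -0.2] w 0.0101
[0.0, 0.003, 0.016, 0.036, -0.0, -0.0]
[0.0, 0.003, 0.028, 0.071, -0.0, -0.0]
[0.0, 0.002, 0.04, 0.106, -0.0, -0.0]
[0.0, 0.001, 0.052, 0.14, -0.0, -0.0]
```

{"op": "apply_moves", "data": {
  "moves": [
    [0, 0.003, 0.008, 0.018, 0, 0, 0],
    [0, 0.003, 0.016, 0.036, 0, 0, 0],
    [0, 0.003, 0.022, 0.053, 0, 0, 0],
    [0, 0.003, 0.028, 0.071, 0, 0, 0],
    [0, 0.003, 0.034, 0.088, 0, 0, 0],
    [0, 0.002, 0.04, 0.106, 0, 0, 0],
    [0, 0.002, 0.046, 0.123, 0, 0, 0],
    [0, 0.001, 0.052, 0.14, 0, 0, 0],
    [0, 0.001, 0.052, 0.14, 0, 0, 0]
  ]
}}

```text
time_s: 13.95
tool_pos: [0.5962, 0.1927, 0.0597]
tool_rot: [172.1, -0.0, 109.3]
force: [0.0, -0.2, -0.9]
grip_width: 0.0097
grasp_force: 35.0
```

```bash
python3 - <<'E'
from h import *
where()
rows([cover_tool(s,1.8,t) for s,t in((-1.2,6),(-1.5,4),(-1.5,2),(-1.5,0))])
E
```

```text
s -1.17 dy -0.07 dz 1.33 th 7.93 F rocker [-0.  -0.2 -0.9] T [ 0.03  0.23 -0.01]
t 13.95 pos [0.5962 0.1927 0.0597] rot [172.07  -0.   109.28] F [ 0.  -0.2 -0.9] w 0.0097
[0.0, 0.001, 0.006, 0.022, 0.0, -0.0]
[0.0, 0.001, 0.014, 0.046, 0.0, -0.0]
[0.0, 0.002, 0.022, 0.069, -0.0, -0.0]
[0.0, 0.002, 0.03, 0.092, -0.0, -0.0]
```

{"op": "apply_moves", "data": {
  "moves": [
    [0, 0.001, 0.006, 0.022, 0, 0, 0],
    [0, 0.001, 0.01, 0.034, 0, 0, 0],
    [0, 0.001, 0.014, 0.046, 0, 0, 0],
    [0, 0.001, 0.014, 0.046, 0, 0, 0]
  ]
}}

```text
time_s: 14.35
tool_pos: [0.5959, 0.1925, 0.0569]
tool_rot: [176.1, -0.0, 109.3]
force: [-3.1, -1.6, 1.2]
grip_width: 0.0099
grasp_force: 35.0
```

```bash
python3 - <<'E'
from h import *
where()
rows([cover_tool(s,d,t) for s,d,t in((-1.5,1.5,2),(-1.5,1.5,0),(-1.5,0,0))])
E
```

```text
s -2.35 dy -0.16 dz 1.75 th 3.90 F rocker [-3.5 -0.4  1.2] T [-0.01  0.71  0.04]
t 14.35 pos [0.5959 0.1925 0.0569] rot [ 1.7610e+02 -1.0000e-02  1.0927e+02] F [-3.1 -1.6  1.2] w 0.0099
[0.001, 0.005, 0.009, 0.022, -0.0, -0.0]
[0.001, 0.006, 0.018, 0.045, -0.0, -0.0]
[0.001, 0.006, 0.025, 0.045, -0.0, -0.0]
```

{"op": "apply_moves", "data": {
  "moves": [
    [0, 0.002, 0.006, 0.012, 0, 0, 0],
    [0, 0.003, 0.012, 0.022, 0, 0, 0],
    [0, 0.003, 0.016, 0.034, 0, 0, 0],
    [0, 0.003, 0.02, 0.045, 0, 0, 0],
    [0, 0.003, 0.024, 0.05, 0, 0, 0],
    [0, 0.003, 0.024, 0.05, 0, 0, 0]
  ]
}}

```text
time_s: 14.95
tool_pos: [0.5983, 0.1934, 0.0525]
tool_rot: [-179.8, -0.0, 109.3]
force: [0.1, 1.0, -1.9]
grip_width: 0.0099
grasp_force: 35.0
```

```bash
python3 -c "
from h import *
where()"
```

```text
s -0.55 dy -0.11 dz 0.70 th -0.21 F rocker [ 0.4  1.  -1.9] T [-0.03  0.02 -0.  ]
```

{"op": "apply_moves", "data": {
  "moves": [
    [0, 0, 0.006, 0, 0, 0, 0],
    [0, 0, 0.012, 0, 0, 0, 0],
    [0, 0, 0.012, 0, 0, 0, 0]
  ]
}}

```text
time_s: 15.25
tool_pos: [0.5981, 0.1933, 0.052]
tool_rot: [-179.8, -0.1, 109.3]
force: [-3.1, -0.5, 7.6]
grip_width: 0.01
grasp_force: 35.0
```

```bash
python3 -c "
from h import *
where()"
```

```text
s -0.72 dy -0.15 dz 0.18 th -0.16 F rocker [-3.1  0.5  7.6] T [-0.11  0.51 -0.03]
```

It is flat at dz≈0.2 mm and firm at 7.6 N. I'll release, then press on top of the grip with shut fingers to verify.

{"op": "apply_moves", "data": {
  "moves": [
    [0, 0, -0.008, 0, 0, 0, 0.15],
    [0, 0, -0.008, 0, 0, 0, 0.3],
    [0, 0, -0.008, 0, 0, 0, 0.3],
    [0, 0, -0.008, 0, 0, 0, 0.3],
    [0, 0, -0.1, 0, 0, 0, 0.3],
    [0, 0, -0.2, 0, 0, 0, 0.3],
    [0, 0, -0.25, 0, 0, 0, 0],
    [0, 0, -0.25, 0, 0, 0, 0],
    [0, 0, -0.25, 0, 0, 0, 0],
    [0, 0, -0.25, 0, 0, 0, 0]
  ]
}}

```text
time_s: 16.25
tool_pos: [0.5966, 0.1929, 0.0988]
tool_rot: [-179.6, -0.0, 109.3]
force: [-0.4, 0.3, -0.4]
grip_width: 0.0036
grasp_force: 0.0
```

```bash
python3 -c "
from h import *
rows([(place(RK,np.array([[.004,0,.078]]))[0],pose(109.3))])"
```

```text
t 16.25 pos [0.5966 0.1929 0.0988] rot [-1.7960e+02 -2.0000e-02  1.0927e+02] F [-0.4  0.3 -0.4] w 0.0036
[0.0, 0.007, 0.104, -0.005, -0.0, -0.0]
```

{"op": "apply_moves", "data": {
  "moves": [
    [0, 0.007, 0.05, 0, 0, 0, 0],
    [0, 0.007, 0.085, 0, 0, 0, 0],
    [0, 0.007, 0.1, 0, 0, 0, 0],
    [0, 0.007, 0.108, 0, 0, 0, 0],
    [0, 0.007, 0.114, 0, 0, 0, 0],
    [0, 0.007, 0.12, 0, 0, 0, 0],
    [0, 0.007, 0.12, 0, 0, 0, 0]
  ]
}}

```text
time_s: 16.95
tool_pos: [0.5989, 0.1935, 0.0765]
tool_rot: [-179.7, -0.0, 109.3]
force: [-0.4, 0.9, 1.7]
grip_width: 0.0006
grasp_force: 0.9
```

{"op": "apply_moves", "data": {
  "moves": [
    [0, 0, 0.008, 0, 0, 0, 0],
    [0, 0, 0.014, 0, 0, 0, 0],
    [0, 0, 0.02, 0, 0, 0, 0],
    [0, 0, 0.02, 0, 0, 0, 0]
  ]
}}

```text
time_s: 17.35
tool_pos: [0.599, 0.1936, 0.0764]
tool_rot: [-179.8, -0.1, 109.3]
force: [-9.0, -3.0, 21.8]
grip_width: 0.0003
grasp_force: 10.7
```

Grip top is solid at z=76.4 mm (76 expected when seated) under 22 N, so the cover is latched. Retreat and check with the cameras.

{"op": "apply_moves", "data": {
  "moves": [
    [0, 0, -0.02, 0, 0, 0, 0],
    [0, 0, -0.15, 0, 0, 0, 0],
    [0, 0, -0.4, 0, 0, 0, 0],
    [0.2, 0, -0.6, 0, 0, 0, 0.2],
    [0.4, -0.2, -0.7, 0, 0, 0, 0.2],
    [0.6, -0.4, -0.7, 0, 0, 0, 0.2],
    [0.8, -0.6, -0.7, 0, 0, 0, 0.2],
    [1, -0.6, -0.7, 0, 0, 0, 0.2],
    [1, -0.6, -0.7, 0, 0, 0, 0.2],
    [1, -0.6, -0.7, 0, 0, 0, 0.2]
  ]
}}

```text
time_s: 18.35
tool_pos: [0.4182, 0.3454, 0.2128]
tool_rot: [-179.7, -0.1, 109.6]
force: [0.3, 0.8, -0.6]
grip_width: 0.0173
grasp_force: 0.0
```

```bash
python3 - <<'E'
exec(open("g.py").read().split("def run")[0])
x=np.load("x.npy"); P=pts(M["cover"])
for c,k in(("top",x[6]),("scene",x[7])):
    im=viewer.read_camera(c)[:,:,::-1].copy(); cv2.imwrite(f"pics/{c}3.png",im)
    for n in("dropper_bottle","tape_roll","timer","cover"):
        print(c,n,[(np.round(d["location"],1),round(d["conf"],2)) for d in boxes_of(c,n)[:1]])
    g=cv2.GaussianBlur(cv2.cvtColor(im,cv2.COLOR_BGR2GRAY).astype(np.float32),(0,0),.8); G=np.sqrt(np.hypot(cv2.Sobel(g,5,1,0),cv2.Sobel(g,5,0,1)))
    best=[]
    for th in(0,2,4,7):
        for s in np.arange(-6,5,1.):
            for dy in np.arange(-4,5,1.):
                t=np.radians(th); Q=R.from_rotvec([0,-t,0]).apply(P+[.05,0,0])-[.05,0,0]+[s/1000,dy/1000,.044]
                uv=projd(c,place(x[:3],Q),k).astype(np.float32); v=cv2.remap(G,uv[:,:1],uv[:,1:],cv2.INTER_LINEAR)[:,0]
                if c=="scene": v=v[~((uv[:,0]>420)&(uv[:,1]>250))]
                best.append((v.mean(),th,s,dy))
    print(c,[max(b for b in best if b[1]==t) for t in(0,2,4,7)])
print(env.get_obs()["time_s"],env.get_obs()["tool_pos"])
E
```

```text
top dropper_bottle []
top tape_roll [(array([292.8, 171.3]), 0.63)]
top timer []
top cover [(array([380. , 178.4]), 0.56)]
top [(np.float32(12.47038), 0, np.float64(2.0), np.float64(-2.0)), (np.float32(12.649541), 2, np.float64(2.0), np.float64(-2.0)), (np.float32(12.8950405), 4, np.float64(3.0), np.float64(-1.0)), (np.float32(13.082415), 7, np.float64(4.0), np.float64(-1.0))]
scene dropper_bottle [(array([338.2, 214.9]), 0.7)]
scene tape_roll [(array([377.2, 224.2]), 0.92)]
scene timer [(array([203.3, 274.9]), 0.91)]
scene cover [(array([411.5, 276.3]), 0.89)]
scene [(np.float32(11.096811), 0, np.float64(-5.0), np.float64(0.0)), (np.float32(11.942998), 2, np.float64(-5.0), np.float64(-1.0)), (np.float32(12.095989), 4, np.float64(-5.0), np.float64(-2.0)), (np.float32(12.138143), 7, np.float64(-5.0), np.float64(-3.0))]
18.85 [0.4206065  0.34229247 0.21269863]
```

```bash
python3 - <<'E'
from h import *
a,b=[cv2.imread(f"pics/scene{i}.png") for i in(0,3)]
for n,(u,v) in dict(bottle=(340,215),tape=(379,227),timer=(203,276)).items():
    T=a[v-18:v+18,u-20:u+20]; m=cv2.matchTemplate(b[v-30:v+30,u-32:u+32],T,cv2.TM_CCOEFF_NORMED); _,s,_,l=cv2.minMaxLoc(m); print(n,round(s,3),l[0]-12,l[1]-12)
# cover profile: compare the seen cover's bright grip with predictions for flat vs tilted
for c in("top","scene"):
    im=cv2.imread(f"pics/{c}3.png").astype(int); w=(im.min(2)>200)
    for th in(0,7):
        t=np.radians(th); Q=R.from_rotvec([0,-t,0]).apply(np.array([[.055,0,.032],[.1,0,.003],[.1,30e-3,.003],[.1,-30e-3,.003],[.0,35e-3,.006]]))+[-.051,0,.044]
        print(c,th,proj(c,place(RK,Q)).round(1).tolist())
    print([(t,[np.round(d["location"],1).tolist() for d in masks_of(c,t)[:1]],) for t in("cover_grip",)])
    ys,xs=np.nonzero(w[120:330,340:470]); print(c,"white bbox",xs.min()+340,xs.max()+340,ys.min()+120,ys.max()+120,len(xs))
    rr=slice(148,178) if c=="top" else slice(238,275); cc=slice(355,392) if c=="top" else slice(385,425)
    print("\n".join("".join(" .:-=+*#%@"[min(9,p*10//256)] for p in row) for row in cv2.cvtColor(cv2.imread(f"pics/{c}3.png"),6)[rr,cc].astype(int)))
E
```

```text
bottle 0.996 0 0
tape 0.997 0 0
timer 0.736 0 0
top 0 [[379.0, 174.4], [369.5, 155.4], [354.4, 160.3], [384.6, 150.6], [368.8, 210.9]]
top 7 [[380.2, 175.9], [370.4, 154.3], [355.1, 159.2], [385.7, 149.4], [368.9, 211.3]]
[('cover_grip', [[379.7, 183.1]])]
top white bbox 343 469 152 312 1784
*##################+:=##########*=*##
################+=-:.-*#######*=::*##
#############+=-::...:+####+=::...=##
##########=+-::....   =#+=::.=# :=-*#
#######++-::....      .:..*@@@@+*+:*#
######*::....         *@@@@@@@@%#*:=#
######* ..            +@@@@@@@@#+#*:*
######*               =@@@@@@%@@@@@:*
######*               *@@@@@@@@@@@@:=
#####*+=          ..:*@@@@@@@@@@@@@#:
##+=-:*@       ..:*@@@@@@@@@@@@@@@@@:
=:-#%+@@    .::=%@@@@@@@@@@@@@@@@@@@:
*@@@@@@@@ ::+%@@@@@@@@@@@@@@@@@@@@@@%
%@@@@@@@@-#@@@@@@@@@@@@@@@@@@@@@@@@@@
#@@@@@@%@@@@@@@@@@@@@@@@@@@@@@@@@@%@@
*%@@@@@@@@@@@@@@@@@@@@@@@@@@@@@@@@@@@
*%@@@@@@@@@@@@@@@@@@@@@@@@@@@@@@@@@@@
@@@@@@@@@@@@@@@@@@@@@@@@@@@@@@@@@@@%@
@@@@@@@@@@@@@@@@@@@@@@@@@@@@@@@@@@@%@
@@@@@@@@@@@@@@@@@@@@@@@@@@@@@@@@@@@@@
#@@@@@@@@@@@@@@@@@@@@@@@@@@@@@@@@@@@@
*@@@@@@@@
[... 1400 characters left out ...]
@@*
#####%%%%%%%%#*=*@@@@**%@@@@@@@@@@@@@@@@
####%%%%%%%%#+=*@@@@%*+*#%@@@@@@@@@@@@@@
###%%%%%%%%#+=*@@@@@%++++*#@@@@@@@@@@@@@
##%%%%%%%%*+=#@@@@@@%+++**+*%@@@@@@@@@@@
#%%%%%%%%*+=%@@@@@@@%+++*++++*%%@@@@@@@@
%%%%%%%%*+=@@@@@@@@@%+++++++++**%@@@@@@@
%%%%%%#*==@@@@@@@@@@#++++++++**+*#@@@@@@
%%%%%#*=+@@@@@@@@@@@*++++++++*++++*%@@@@
%%%%#+=+@@@@%@@@@@@#+++++++++++++**+*%@@
%%%#+=*@@@@@@@@@@@%++++++++++++++**%**#%
%%#+=*@@@@%@@@@@@@#+++++++++++++++**#*+*
%*+=*@@@@@@@@@@@@@%+++++++++++++++++*+++
*+=%@@@@%@@@@@@@@@@%++++++++++++++++++++
+=@@@@@@@@@@@@@@@@@@@%++++++++++++++++++
=@@@@@@@@@@@@@@@@@@@@@%+++++++++++++++++
@@@@@@@@@@@@@@@@@@@@@@@@%+++++++++++++++
@@@@@@@@@@@@@@@@@@@@@@@@@%++++++++++++++
```

The probing and the image agree: the gap along the cover's long edge is uniform, so it lies flat. Bystander offsets are all zero. Handing in.

```bash
python3 -c "
from h import *
print(env.sign_off())"
```

```text
the job is handed in; nothing more can be done
None
```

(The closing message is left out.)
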